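Fit the backing block and hold the clamp tongue open

TASK

Seat the dark rectangular backing block flat and square, right down in the pocket of the grey clamping board, and let go of it while the clamp tongue is still latched. Then pull the tongue's latch sideways by its upright tab against the spring, lift the tongue off the ball-headed stud until its nose is at least 6 cm above where it rested, and finish still holding it up there, steady, so that I can lay my work under it. Leave the block in its pocket and the other things where they are.

Things in the scene. Friction and masses are not known exactly. Their poses are not given: they have to be found in the camera images.
- bed: Fixed grey steel clamping board 280 (own x) x 240 (own y) x 20 mm; origin: centre of underside, z up; up to 0.25 rad off square. Its frame, mm: pocket at -50, +60; ball-headed stud at -85, -55 (head 32 wide, underside 40, top 62 above bench); tongue hinge at +115, -55, axis 55 high along y; the tongue's foot bar lies at x +20 (22 wide), y -70 to +40, top 54 above bench.
- pocket (a point): Centre of the pocket's flat floor, 8 mm above the bench; axes as the board's. The pocket is rectangular, 87 mm along own x by 53 mm along own y, 12 mm deep, its mouth chamfered 1.5 mm. The board's top lies 12 mm above this point.
- insert: Backing block: loose dark hardwood cuboid 84 (own x) x 50 (own y) x 30 mm high, about 0.14 kg, lying in one of three places left or right of the board (a round puck and a thin offcut of the same wood take the other two). Origin: centre of underside, z up. Fits the pocket either way round; seated, its top is 18 mm above the board.
- tongue: Dark steel beam 30 mm wide, about 0.45 kg, hinged at the board's far end, top 66 mm above bench when down. Origin on the hinge axis, 55 mm up; runs 200 mm along own -x to a coupler (56 x 48, top 78 mm above bench) over the stud. Turns about own y, nose up, 0 to 1 rad; when down, axes as the board's. Cannot rise while latched; falls when let go.
- nose (a point): Point in the coupler at the tongue's free end, 200 mm from the hinge axis, 55 mm above the bench when down.
- latch (a joint): Sideways travel of the sprung latch, m: 0 home (bolt 9 mm under the stud's head), grows as the tab is pulled along the board's own -y, away from the tongue, to a stop at 0.020. The tongue is free beyond 0.010. The spring takes about 4.5 N at first, 11 N at 0.015, and draws the latch home when let go.
- grip (a point): Grip point in the latch's upright steel tab, 12 mm thick (own y), 26 wide (own x), top 20 mm above this point; axes as the tongue's. When home and down: 50 mm to the own -y side of the tongue's middle, beside the stud, 105 mm above bench. The tab rises with the tongue. Pinched across its thickness (fingers closing along own y) it can be pulled and lifted in one grip.
- puck: Bystander: round dark hardwood puck, 60 mm across, 26 high. Origin: centre of underside.
- offcut: Bystander: thin dark hardwood offcut 80 x 62 x 12 mm. Origin: centre of underside.
- mallet: Bystander: wooden mallet lying on the left, handle 24 mm thick, 280 mm long overall.
- jar: Bystander: glass jar, 64 mm across, 85 high. Origin: centre of underside.
- tin: Bystander: open metal cup, 72 mm across, 80 high. Origin: centre of underside.
- brush: Bystander: bench brush lying on the right.
- weight: Bystander: small brass weight, 40 mm across, 50 high, standing on the far left part of the board. Origin: centre of underside.
Things that resemble listed ones, but are neither listed nor needed, are in the scene too. Leave any green, red or yellow look-alike of the insert alone.

How it is judged:
By the outcome, as a careful person would: the job done as asked, in the order asked, and still so for the second after the job is handed in, while the arm keeps its last pose, push and grip.
It also fails if it takes over 59 s, if anything falls off the work surface, if the arm or the gripper's body presses on something with over 40 N, if the wrist force passes 120 N, or if a joint passes its speed limit or range.

ROBOT

A 7-joint arm with a two-finger parallel gripper is mounted at the origin on the work surface. World frame = base frame: x ahead of the robot, y to its left, z up, the work surface at z = 0. Lengths are in mm, angles in degrees, forces in N, time in s.
With the tool pointing down it reaches from about 400 to 875 mm from the base axis. Payload 6.5 kg.
Tool frame: the origin (TCP) lies on the centre line of the jaws, within the pads' length; the fingertips stand 11 mm ahead of it and the grasp point (between the pads) lies 8 mm behind it; z points along the fingers, y is the direction in which the jaws open and shut (so a half turn about z gives the same grasp; the last joint's range is limited). The gripper opens to 85 mm and grips with 20 to 120 N. Pads are 22 mm wide; open, the fingers measure 114 mm over their backs; the gripper's body (76 mm by 85 mm) begins 54 mm behind the grasp point. The pads swing forward as they close: fully open they stand 13 mm farther back than shut.
Start: joints at [65.65, 30.733, -0.252, 88.115, 0.149, 61.152, -4.079], TCP at [228.244, -608.601, 242.29] pointing down, gripper open.
Joint ranges: [-154.64, 154.64], [-21.42, 123.67], [-72.66, 72.17], [13.99, 137.28], [-74.86, 254.86], [10.95, 109.41], [-158.01, 158.01]. Speed limits (degrees/s): [136.94, 136.94, 180, 180, 180, 180, 180].

INTERFACE

Orientations are given as [roll, pitch, yaw] about the fixed x, y, z axes, in that order (R = Rz(yaw) Ry(pitch) Rx(roll)).
In Python, from rig import manip gives the robot as it stands. The module is installed in compiled form; this text tells all that it offers.
- The arm moves only by the tool step_arm, never from a script. Its argument "increments" is a list of rows, each an object with "linear": the shift along the tool's x, y, z in m, a list of three; "turn": the turn, a rotation vector about the tool's x, y, z in degrees, a list of three. In form: [{"linear": [dx, dy, dz], "turn": [wx, wy, wz]}, ...]. A call has 1 to 12 rows; each row shifts and turns the pose as measured when the row begins, along the tool's axes as they then stand; what a row does not reach is not made up. A row lasts 1/8 s, in which the tool goes at most 62.5 mm and 10.7 degrees, less where a joint would pass 70% of its speed; a pose out of reach is approached as far as the arm can. A call with a gripper value outside its range is refused whole. "grip" is the closure in counts, from 0 (fully open) to 255 (shut), set as the call begins (left out, the last holds). The fingers move at their own pace and stop on an object; "grip_force" is the grip in N (left out, the last holds). Time passes only in rows, so rows that do not move let the fingers close. It gives the time, the measured TCP pose, the force and the opening at its end, in the units of the state.
- manip.get_state(): the state, without advancing time (a new reading comes with each control period).
- manip.camera(name): name is "scene" or "top" or "wrist"; returns a dict with "color" (420x560x3 uint8, blue, green, red), "range_z" (420x560 float32, mm along the optical axis (not along the pixel's ray), 0 where there is no reading), "intrinsics" (3x3 intrinsics, pixels), "R" (3x3) and "t" (3): a world point X has camera coordinates R X + t. Camera axes: x right, y down, z forward; pixel columns grow to the right and rows downward; lengths in mm; the calibration is good to about 2 mm. A picture is of the moment at which its call begins.
- manip.finish_job(): hands the job in, once; it reports no verdict.
The state is a dict: "clock": time; "q": joint angles; "dq": joint speeds; "effort": joint torques, N m; "tcp_pos": TCP position; "eef_rot": TCP orientation; "wrist_force": force on the tool from outside, world axes, zero at the start; "moment": the same for the moment, N m; "width": finger opening in mm.
Only numpy, scipy, OpenCV 4.12 (cv2) and the standard library are available. Lean on these libraries where they do the work, as an engineer would, in place of code of your own. Each camera call takes 0.05 s, during which the arm holds its last target. There are 200 camera calls.

## Working session

There is one attempt and no reset: what is moved stays moved. The work goes in short steps, Python scripts to look and compute and a tool call to move; the robot and the scene stay as the last step left them, time stands still between calls to the robot, and variables do not carry over. Pictures are saved under pics/ and viewed, about 8 in all and at most 12, crops included, and the job is handed in when it is done.

Besides the shell and the picture viewer there is one more tool, called after "Request:" as name(argument=value, ...) on one line, values as JSON. step_arm: Moves the arm, as the interface text tells. Its arguments: {"type":"object","properties":{"increments":{"type":"array"},"grip":{"type":"number"},"grip_force":{"type":"number"}},"required":["increments"]}

```bash
mkdir -p pics; cat > h.py <<'E'
import numpy as np, cv2
from rig import manip
from scipy.spatial.transform import Rotation as Ro
def cloud(c):
    d=c["range_z"];h,w=d.shape;K=c["intrinsics"]
    u,v=np.meshgrid(np.arange(w),np.arange(h))
    P=np.stack([(u-K[0,2])/K[0,0]*d,(v-K[1,2])/K[1,1]*d,d],-1)
    X=(P-c["t"])@c["R"]; X[d<=0]=np.nan
    return X
E
python3 - <<'E'
from h import *
for n in("scene","top"):
    c=manip.camera(n);cv2.imwrite(f"pics/{n}0.png",c["color"]);np.savez(f"{n}0.npz",**c)
    print(n,c["R"].round(3).tolist(),c["t"].round(1).tolist(),c["intrinsics"].tolist())
a=cv2.imread("pics/scene0.png");b=cv2.imread("pics/top0.png")
s=manip.get_state();print(s)
E
```

```text
scene [[-0.736, 0.677, -0.008], [0.434, 0.463, -0.773], [-0.52, -0.572, -0.635]] [387.2, -160.1, 1576.8] [[452.5966630017135, 0.0, 279.07516280830436], [0.0, 452.5966630017135, 221.41773389701132], [0.0, 0.0, 1.0]]
top [[0.002, -1.0, 0.009], [-0.992, -0.003, -0.123], [0.123, -0.009, -0.992]] [-10.6, 532.4, 1196.6] [[453.25573257223755, 0.0, 279.4353391813669], [0.0, 453.25573257223755, 206.55277437672285], [0.0, 0.0, 1.0]]
{'clock': 0.1, 'q': array([65.64810586, 30.77468217, -0.25315221, 88.16442633,  0.15043777,
       61.15098106, -4.08058438]), 'dq': array([ 0.10298844, -0.19377166, -0.00851746, -0.24176282, -0.02853969,
        0.06043898, -0.03128183]), 'effort': array([ 3.14635210e-03, -5.84574151e+01,  1.05228972e+00, -2.59778380e+01,
        1.26788614e-02,  4.59967327e-03,  2.44818591e-05]), 'tcp_pos': array([ 228.04023865, -608.10573066,  241.48777482]), 'eef_rot': array([-1.79910616e+02,  8.50735716e-03,  2.05616131e+01]), 'wrist_force': array([ 0.30482597,  0.393653  , -0.28294942]), 'moment': array([-0.02241145, -0.02142968,  0.04131145]), 'width': 85.59570765457362}
```

View pics/top0.png

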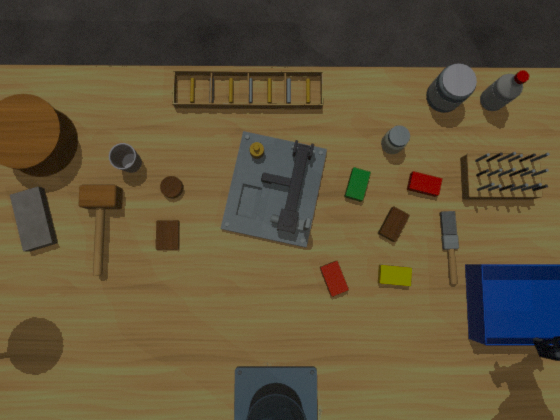

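View pics/scene0.png

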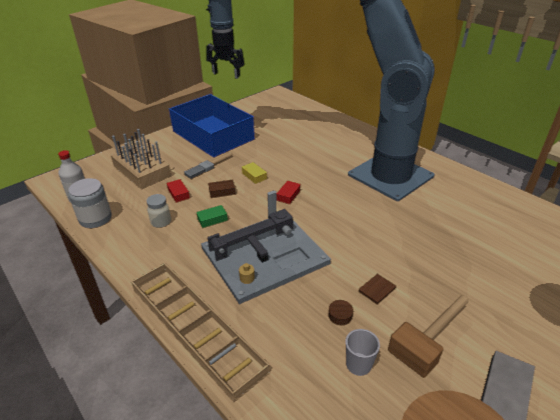

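The dark blocks in the top view are (394,224), an elongated tall-looking one, (168,235), thin and squarish, and (172,187), round. The first fits the insert; in the scene view it is at (222,188). The pocket is at top (248,202), the hinge near (303,150) and the stud/coupler near (290,225). Next I'll measure from both views and confirm with a crop.

```bash
python3 - <<'E'
from h import *
T=dict(np.load("top0.npz"));S=dict(np.load("scene0.npz"))
def rect(P,name):
    (c,s,a)=cv2.minAreaRect(P[:,:2].astype(np.float32));print(name,len(P),np.round(c,1),np.round(s,1),round(a,1),"z",np.percentile(P[:,2],[5,50,95]).round(1))
def dark(c): return c["color"].max(-1)<95
for nm,c,px in(("top",T,(394,224)),("scene",S,(222,188)),("top-off",T,(168,235)),("top-puck",T,(172,187))):
    X=cloud(c);u,v=px;print(nm,X[v,u].round(1),c["color"][v,u])
    w=X[v-25:v+25,u-25:u+25].reshape(-1,3)
    z=X[v,u,2];m=np.abs(w[:,2]-z)<5
    m&=np.hypot(*(w[:,:2]-X[v,u,:2]).T)<60
    rect(w[m],nm)
# board top
for nm,c in(("top",T),("scene",S)):
    X=cloud(c).reshape(-1,3)
    m=(np.abs(X[:,2]-20)<4)&(X[:,0]>400)&(X[:,0]<850)&(X[:,1]>-140)&(X[:,1]<190)
    im=np.zeros((500,400),np.uint8);P=X[m];im[(P[:,0]-400).astype(int),(P[:,1]+180).astype(int)]=255
    im=cv2.morphologyEx(im,cv2.MORPH_CLOSE,np.ones((9,9)));n,l,st,_=cv2.connectedComponentsWithStats(im)
    k=1+st[1:,4].argmax();q=np.argwhere(l==k)+[400,-180];q=np.c_[q,q[:,0]*0+20.]
    rect(q,nm+" board");rect(P[P[:,1]>-1e9],"all")
    print(np.median(P[:,2]))
cv2.imwrite("pics/crop.png",np.hstack([cv2.resize(T["color"][120:260,210:420],None,fx=2.6,fy=2.6,interpolation=2)]))
E
```

```text
top [ 486.3 -321.    27. ] [17 40 67]
top 512 [ 487.9 -321.1] [51.2 84.4] 59.7 z [25.1 28.7 31.4]
scene [ 498.2 -304.2   31.3] [35 50 82]
scene 239 [ 488.2 -318.8] [56.1 84.2] 56.1 z [27.3 30.7 33.6]
top-off [455.6 294.4  13.8] [26 49 75]
top-off 605 [457.2 297.7] [80.4 61.6] 1.6 z [ 9.4 12.3 15.9]
top-puck [586.4 285.   25.3] [19 44 65]
top-puck 360 [588.1 289.3] [58.2 58.5] 89.1 z [22.1 25.7 29.2]
top board 36347 [585.3   5.3] [240.5 280.6] 77.9 z [20. 20. 20.]
all 5608 [638.   26.5] [330.3 421.5] 89.5 z [16.6 19.7 23.1]
19.71586641765125
scene board 38964 [586.4   7.5] [243.  283.2] 77.2 z [20. 20. 20.]
all 4072 [645.9  16. ] [431.2 317.2] 4.2 z [17.4 20.5 23.1]
20.498484242811564
```

View pics/crop.png

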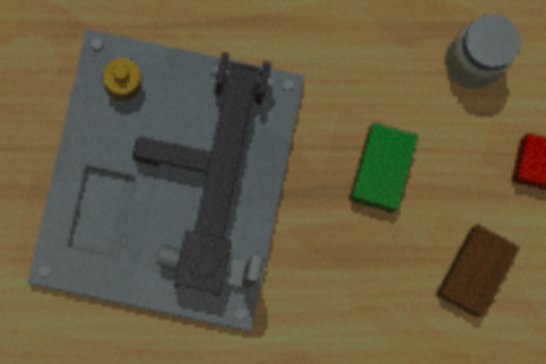

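The crop confirms the brown block at crop (478,270), beside green and red look-alikes. It measures 84×51 mm with its top at about 29 mm, so it is the insert. Board yaw is about -12.3°, centre (586,6). Next I move above the block: turn first, then shift.

Request:
step_arm(increments=[{"linear":[0,0,0],"turn":[0,0,10.2]},{"linear":[0,0,0],"turn":[0,0,10.2]},{"linear":[0,0,0],"turn":[0,0,10.2]},{"linear":[0,0,0],"turn":[0,0,10.2]},{"linear":[0,0,0],"turn":[0,0,10.2]}], grip=0)

```text
clock: 0.72
tcp_pos: [227.2, -606.4, 238.8]
eef_rot: [-179.8, 0.3, -32.1]
wrist_force: [-0.4, -0.0, 0.4]
width: 85.4
```

Request:
step_arm(increments=[{"linear":[0.01,-0.0475,0],"turn":[0,0,0]},{"linear":[0.01,-0.0475,0],"turn":[0,0,0]},{"linear":[0.01,-0.0475,0],"turn":[0,0,0]},{"linear":[0.01,-0.0475,0],"turn":[0,0,0]},{"linear":[0.01,-0.0475,0],"turn":[0,0,0]},{"linear":[0.01,-0.0475,0],"turn":[0,0,0]},{"linear":[0.01,-0.0475,0],"turn":[0,0,0]},{"linear":[0.01,-0.0475,0],"turn":[0,0,0]}])

```text
clock: 1.72
tcp_pos: [500.7, -321.6, 236.0]
eef_rot: [-179.9, 0.7, -32.7]
wrist_force: [-0.0, -0.3, 0.2]
width: 85.4
```

```bash
cat >> h.py <<'E'
def rect(P,name):
    (c,s,a)=cv2.minAreaRect(P[:,:2].astype(np.float32));print(name,len(P),np.round(c,1),np.round(s,1),round(a,1),"z",np.percentile(P[:,2],[5,50,95]).round(1));return c,s,a
def go(x,y,z,yaw):
    s=manip.get_state();R=Ro.from_euler("xyz",s["eef_rot"],degrees=True);R2=Ro.from_euler("xyz",[180,0,yaw],degrees=True)
    p=np.array([x,y,z])-s["tcp_pos"]
    print("now",s["tcp_pos"].round(1),s["eef_rot"].round(2),"F",s["wrist_force"].round(1),"w",round(s["width"],1),"t",s["clock"])
    print("lin now-frame",R.inv().apply(p).round(1),"turn",(R.inv()*R2).as_rotvec(degrees=True).round(2),"lin after turn",R2.inv().apply(p).round(1))
E
python3 - <<'E'
from h import *
c=manip.camera("wrist");cv2.imwrite("pics/w1.png",c["color"]);np.savez("w1.npz",**c)
X=cloud(c).reshape(-1,3);col=c["color"].reshape(-1,3)
m=(np.abs(X[:,2]-30)<5)&(np.hypot(X[:,0]-488,X[:,1]+320)<60);rect(X[m],"blk")
go(488,-320.5,120,-30.3)
E
```

```text
blk 3453 [ 488.7 -322.6] [50.1 84.3] 60.7 z [29.6 30.9 32.1]
now [ 506.8 -314.1  235.9] [-179.54    0.61  -32.15] F [5.1 6.  0.9] w 85.1 t 1.775
lin now-frame [-11.2  16.4 115.8] turn [-0.47  0.61 -1.86] lin after turn [-13.   15.  115.9]
```

View pics/w1.png

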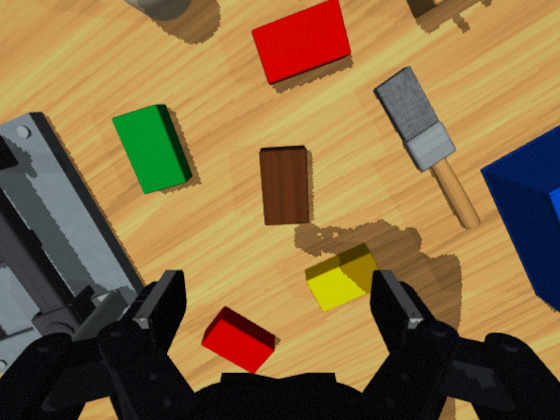

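The brown block is at (285,185) between the jaws' lines. The yellow and red look-alikes stay clear. Next I descend to above it.

Request:
step_arm(increments=[{"linear":[-0.013,0.015,0],"turn":[-0.5,0.6,-2]},{"linear":[0,0,0.05],"turn":[0,0,0]},{"linear":[0,0,0.05],"turn":[0,0,0]},{"linear":[0,0,0.03],"turn":[0,0,0]},{"linear":[0,0,0],"turn":[0,0,0]},{"linear":[0,0,0],"turn":[0,0,0]}])

```text
clock: 2.52
tcp_pos: [489.5, -317.8, 102.9]
eef_rot: [-180.0, -0.1, -29.7]
wrist_force: [0.0, 0.0, 0.4]
width: 85.6
```

```bash
python3 - <<'E'
from h import *
c=manip.camera("wrist")
X=cloud(c).reshape(-1,3)
m=(np.abs(X[:,2]-30)<5)&(np.hypot(X[:,0]-488,X[:,1]+320)<60);rect(X[m],"blk")
go(488.6,-321.5,26,-30)
E
```

```text
blk 8468 [ 488.5 -322.8] [50.2 84.9] 60.7 z [29.7 30.9 31.9]
now [ 489.5 -317.8  103. ] [-1.7999e+02 -7.0000e-02 -2.9720e+01] F [ 0.2  0.7 -0.7] w 85.0 t 2.575
lin now-frame [ 1.   3.7 77. ] turn [-0.01 -0.07  0.28] lin after turn [ 1.1  3.7 77. ]
```

Request:
step_arm(increments=[{"linear":[0.0015,0.0045,0.02],"turn":[0,0,0]},{"linear":[0,0,0.025],"turn":[0,0,0]},{"linear":[0,0,0.02],"turn":[0,0,0]},{"linear":[0,0,0.005],"turn":[0,0,0]},{"linear":[0,0,0],"turn":[0,0,0]}])

```text
clock: 3.2
tcp_pos: [490.7, -325.6, 32.4]
eef_rot: [180.0, -0.5, -29.8]
wrist_force: [0.2, -0.6, 0.6]
width: 85.4
```

```bash
python3 - <<'E'
from h import *
go(488.5,-322.4,26,-29.6)
E
```

```text
now [ 490.7 -325.6   32.4] [179.98  -0.48 -29.77] F [ 0.2 -0.6  0.6] w 85.4 t 3.2
lin now-frame [-3.5 -1.7  6.4] turn [ 0.02 -0.48 -0.17] lin after turn [-3.5 -1.7  6.4]
```

Request:
step_arm(increments=[{"linear":[-0.003,-0.0017,0.008],"turn":[0,-0.4,0]},{"linear":[0,0,0],"turn":[0,0,0]}])

```text
clock: 3.45
tcp_pos: [489.5, -322.9, 25.0]
eef_rot: [180.0, -0.2, -29.8]
wrist_force: [-0.1, 0.1, 0.4]
width: 85.4
```

Request:
step_arm(increments=[{"linear":[0,0,0],"turn":[0,0,0]},{"linear":[0,0,0],"turn":[0,0,0]},{"linear":[0,0,0],"turn":[0,0,0]},{"linear":[0,0,0],"turn":[0,0,0]},{"linear":[0,0,0],"turn":[0,0,0]},{"linear":[0,0,0],"turn":[0,0,0]}], grip=255, grip_force=40)

```text
clock: 4.2
tcp_pos: [490.2, -323.3, 26.0]
eef_rot: [180.0, -0.3, -29.8]
wrist_force: [-0.5, -0.5, 0.3]
width: 49.0
```

Request:
step_arm(increments=[{"linear":[0,0,-0.03],"turn":[0,0,0]},{"linear":[0,0,-0.05],"turn":[0,0,0]},{"linear":[0,0,-0.05],"turn":[0,0,0]},{"linear":[0,0,-0.05],"turn":[0,0,0]},{"linear":[0,0,-0.03],"turn":[0,0,0]},{"linear":[0,0,0],"turn":[0,0,-8.7]},{"linear":[0,0,0],"turn":[0,0,-8.7]},{"linear":[0,0,0],"turn":[0,0,0]}])

```text
clock: 5.2
tcp_pos: [487.7, -321.8, 241.3]
eef_rot: [180.0, -0.0, -12.0]
wrist_force: [-0.6, 0.6, -1.1]
width: 48.6
```

```bash
python3 - <<'E'
from h import *
go(549.8,75.5,235,-12.4)
E
```

```text
now [ 487.7 -321.8  241.3] [ 1.7997e+02 -2.0000e-02 -1.1950e+01] F [-0.6  0.6 -1.1] w 48.6 t 5.2
lin now-frame [ -21.6 -401.5    6.1] turn [ 0.03 -0.02  0.45] lin after turn [ -24.7 -401.4    6.3]
```

Request:
step_arm(increments=[{"linear":[-0.003,-0.045,0],"turn":[0,0,0]},{"linear":[-0.003,-0.045,0],"turn":[0,0,0]},{"linear":[-0.003,-0.045,0],"turn":[0,0,0]},{"linear":[-0.003,-0.045,0],"turn":[0,0,0]},{"linear":[-0.003,-0.045,0],"turn":[0,0,0]},{"linear":[-0.003,-0.045,0],"turn":[0,0,0]},{"linear":[0,0,0],"turn":[0,0,0]},{"linear":[0,0,0],"turn":[0,0,0]}])

```text
clock: 6.2
tcp_pos: [527.6, -47.2, 238.0]
eef_rot: [179.9, 0.3, -13.7]
wrist_force: [-0.5, -0.2, -1.4]
width: 48.8
```

```bash
python3 - <<'E'
from h import *
c=manip.camera("wrist");cv2.imwrite("pics/w2.png",c["color"]);np.savez("w2.npz",**c)
X=cloud(c);Xf=X.reshape(-1,3)
go(549.8,75.5,235,-12.4)
for z in(10,20):
    m=np.abs(Xf[:,2]-z)<4; print(z,m.sum())
E
```

```text
now [527.6 -46.8 238. ] [179.95   0.27 -13.69] F [ 0.4  1.  -1.6] w 49.1 t 6.25
lin now-frame [  -7.4 -124.1    3. ] turn [ 0.04  0.27 -1.29] lin after turn [  -4.6 -124.2    3. ]
10 6818
20 37054
```

View pics/w2.png

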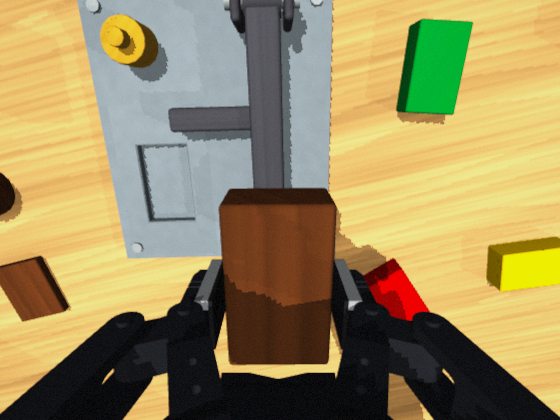

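The wrist view shows the pocket clear at (137–195, 145–220), the block held straight in the jaws, and the weight at (128,38). Next I measure the pocket and the held block.

```bash
python3 - <<'E'
from h import *
c=dict(np.load("w2.npz"));X=cloud(c)
w=X[120:245,115:215].reshape(-1,3);print(np.histogram(w[:,2],bins=np.arange(-4,40,2)))
m=np.abs(w[:,2]-8.5)<4;P=w[m];P=P[np.hypot(P[:,0]-549.8,P[:,1]-75.5)<60]
rect(P,"floor")
a=np.radians(-12.4);Q=(P[:,:2]-[549.8,75.5])@np.array([[np.cos(a),-np.sin(a)],[np.sin(a),np.cos(a)]])
print(np.percentile(Q,[0.5,2,98,99.5],axis=0).round(1))
# board region excluding: hull of z~20 left part
B=X.reshape(-1,3);B=B[(np.abs(B[:,2]-20)<4)&(B[:,1]>-130)&(B[:,1]<170)&(B[:,0]>430)&(B[:,0]<760)]
Q=(B[:,:2]-[585.7,6])@np.array([[np.cos(a),-np.sin(a)],[np.sin(a),np.cos(a)]])
for lo in range(-120,121,20):
    s=Q[np.abs(Q[:,0]-lo)<6]
    if len(s):print(lo,np.percentile(s[:,1],[.5,99.5]).round(1),end=" ")
# pocket wall y edges along x
f=X.reshape(-1,3);f=f[np.abs(f[:,2]-8)<4.5]
Q=(f[:,:2]-[585.7,6])@np.array([[np.cos(a),-np.sin(a)],[np.sin(a),np.cos(a)]])
print()
for x in range(-90,-5,12):
    s=Q[(np.abs(Q[:,0]-x)<3)&(np.abs(Q[:,1]-60)<40)]; print(x,len(s),s[:,1].min().round(1),s[:,1].max().round(1))
for y in range(36,86,8):
    s=Q[(np.abs(Q[:,1]-y)<3)&(np.abs(Q[:,0]+50)<60)]; print(y,len(s),s[:,0].min().round(1),s[:,0].max().round(1))
# held block top
m=X[150:360,220:335].reshape(-1,3);print(np.nanpercentile(m[:,2],[5,25,50,75,95]).round(0))
zt=np.nanmedian(m[:,2]);k=X.reshape(-1,3);k=k[(np.abs(k[:,2]-zt)<40)&(np.hypot(k[:,0]-527,k[:,1]+47)<70)];print(np.histogram(k[:,2],bins=12))
E
```

```text
(array([   0,   12,  194,   23,    0,  269, 2623,  389,   77,   84,   78,
        777, 6648,  728,    2,    0,    0,    0,    0,    0,    0]), array([-4, -2,  0,  2,  4,  6,  8, 10, 12, 14, 16, 18, 20, 22, 24, 26, 28,
       30, 32, 34, 36, 38]))
floor 3297 [549.9  75.8] [51.5 86.5] 78.2 z [ 7.8  9.1 10.5]
[[-42.8 -24.6]
 [-42.1 -23.9]
 [ 41.5  25.1]
 [ 42.7  25.5]]
-120 [  4.7 117.6] -100 [  4.5 117.7] -80 [  3.2 118.2] -60 [-120.1  118.2] -40 [-120.3  118.1] -20 [-120.6  118.1] 0 [-120.   117.7] 20 [-120.6  118.3] 40 [-119.7  117.9] 60 [-119.9  118.1] 80 [-119.8  118.3] 100 [-116.6  118.7] 120 [-112.3  118.4] 
-90 230 34.7 85.8
-78 213 36.0 85.3
-66 218 35.7 85.4
-54 226 35.7 85.8
-42 232 35.4 85.6
-30 241 34.9 86.4
-18 249 35.7 86.2
-6 88 35.8 85.5
36 244 -92.8 -7.4
44 386 -92.6 -7.2
52 386 -92.8 -7.1
60 396 -92.9 -6.8
68 394 -93.3 -7.8
76 384 -93.3 -7.6
84 368 -93.2 -7.1
[ 20. 231. 243. 243. 244.]
(array([  239,   317,   353,   437,  6216, 12342,   649,   713,   706,
        1007,   965,  2095]), array([214.09538635, 219.80536375, 225.51534115, 231.22531855,
       236.93529594, 242.64527334, 248.35525074, 254.06522813,
       259.77520553, 265.48518293, 271.19516033, 276.90513772,
       282.61511512]))
```

```bash
python3 - <<'E'
from h import *
c=dict(np.load("w2.npz"));X=cloud(c)
k=X[180:370,215:340].reshape(-1,3);col=c["color"][180:370,215:340].reshape(-1,3).astype(int)
k=k[(np.abs(k[:,2]-243)<3)&(col[:,2]-col[:,0]>15)];rect(k,"held")
A=np.c_[k[:,:2]-k[:,:2].mean(0),np.ones(len(k))];print("tilt deg",np.degrees(np.linalg.lstsq(A,k[:,2],rcond=None)[0][:2]).round(2))
E
```

```text
held 17473 [526.1 -47.8] [50.2 84.5] 76.6 z [241.8 242.9 243.9]
tilt deg [-0.57  0.14]
```

Request:
step_arm(increments=[{"linear":[-0.002,-0.04,0],"turn":[0,0,-0.5]},{"linear":[-0.001,-0.04,0],"turn":[0,0,-0.3]},{"linear":[0,-0.035,0.02],"turn":[0,0,0]},{"linear":[0,0,0.04],"turn":[0,0,0]},{"linear":[0,0,0.04],"turn":[0,0,0]},{"linear":[0,0,0.03],"turn":[0,0,0]},{"linear":[0,0,0],"turn":[0,0,0]},{"linear":[0,0,0],"turn":[0,0,0]}])

```text
clock: 7.25
tcp_pos: [554.5, 57.5, 105.6]
eef_rot: [179.8, 0.0, -14.4]
wrist_force: [0.6, 0.6, -1.4]
width: 48.7
```

```bash
python3 - <<'E'
from h import *
go(551.3,76.8,60,-12.5)
E
```

```text
now [554.5  57.5 105.6] [ 1.7981e+02  2.0000e-02 -1.4380e+01] F [ 0.6  0.6 -1.4] w 48.7 t 7.25
lin now-frame [ -7.9 -18.1  45.5] turn [ 0.19  0.03 -1.88] lin after turn [ -7.3 -18.2  45.6]
```

Request:
step_arm(increments=[{"linear":[-0.007,-0.018,0],"turn":[0.2,0,-1.9]},{"linear":[0,0,0.02],"turn":[0,0,0]},{"linear":[0,0,0.02],"turn":[0,0,0]},{"linear":[0,0,0],"turn":[0,0,0]},{"linear":[0,0,0],"turn":[0,0,0]}])

```text
clock: 7.88
tcp_pos: [556.7, 83.5, 71.7]
eef_rot: [-179.5, -0.6, -12.1]
wrist_force: [0.2, 0.4, -0.9]
width: 49.0
```

```bash
python3 - <<'E'
from h import *
go(551.3,76.8,50,-12.5)
E
```

```text
now [556.7  83.5  71.7] [-179.54   -0.57  -12.06] F [ 0.2  0.4 -0.9] w 49.0 t 7.875
lin now-frame [-4.1  7.9 21.6] turn [-0.46 -0.56  0.44] lin after turn [-3.8  7.8 21.7]
```

Request:
step_arm(increments=[{"linear":[-0.004,0.0075,0.01],"turn":[-0.4,-0.5,0.4]},{"linear":[0,0,0],"turn":[0,0,0]},{"linear":[0,0,0],"turn":[0,0,0]}])

```text
clock: 8.25
tcp_pos: [552.0, 77.0, 62.7]
eef_rot: [-179.9, -0.2, -12.5]
wrist_force: [-0.2, -0.1, -1.3]
width: 48.7
```

```bash
python3 - <<'E'
from h import *
go(551.3,76.8,50,-12.5)
E
```

```text
now [552.   77.   62.7] [-1.7991e+02 -1.7000e-01 -1.2490e+01] F [-0.2 -0.1 -1.3] w 48.7 t 8.25
lin now-frame [-0.7  0.4 12.7] turn [-0.09 -0.17  0.01] lin after turn [-0.6  0.3 12.7]
```

Request:
step_arm(increments=[{"linear":[-0.0008,0.0003,0.006],"turn":[-0.1,-0.1,0]},{"linear":[0,0,0.006],"turn":[0,0,0]},{"linear":[0,0,0.003],"turn":[0,0,0]},{"linear":[0,0,0],"turn":[0,0,0]}])

```text
clock: 8.75
tcp_pos: [551.1, 76.8, 46.5]
eef_rot: [180.0, -0.0, -12.5]
wrist_force: [0.7, 0.2, -1.0]
width: 48.9
```

```bash
python3 - <<'E'
from h import *
go(551.3,76.8,33,-12.5)
E
```

```text
now [551.1  76.8  46.5] [ 1.7998e+02 -5.0000e-02 -1.2490e+01] F [ 0.7  0.2 -1. ] w 48.9 t 8.75
lin now-frame [ 0.2 -0.  13.5] turn [ 0.02 -0.05  0.01] lin after turn [ 0.2 -0.  13.5]
```

Well aligned. Now I insert.

Request:
step_arm(increments=[{"linear":[0,0,0.004],"turn":[0,0,0]},{"linear":[0,0,0.004],"turn":[0,0,0]},{"linear":[0,0,0.003],"turn":[0,0,0]},{"linear":[0,0,0],"turn":[0,0,0]}])

```text
clock: 9.25
tcp_pos: [552.4, 76.4, 44.6]
eef_rot: [179.9, -0.1, -12.6]
wrist_force: [0.1, 0.5, -1.8]
width: 49.1
```

Request:
step_arm(increments=[{"linear":[-0.001,0,0.006],"turn":[0,0,0]},{"linear":[0,0,0.004],"turn":[0,0,0]},{"linear":[0,0,0],"turn":[0,0,0]}])

```text
clock: 9.62
tcp_pos: [553.4, 75.9, 42.7]
eef_rot: [179.9, -0.3, -12.7]
wrist_force: [0.2, 0.9, -1.0]
width: 48.6
```

```bash
python3 - <<'E'
from h import *
go(551.3,76.8,33,-12.5)
c=manip.camera("wrist");X=cloud(c);k=X.reshape(-1,3);col=c["color"].reshape(-1,3).astype(int)
m=(col[:,2]-col[:,0]>12)&(np.hypot(k[:,0]-550,k[:,1]-76)<60)&(k[:,2]>30)
print(np.histogram(k[m][:,2],bins=np.arange(30,70,2)))
zt=np.median(k[m][:,2]);P=k[m&(np.abs(k[:,2]-zt)<3)];rect(P,"held")
A=np.c_[P[:,:2]-P[:,:2].mean(0),np.ones(len(P))];print("tilt",np.degrees(np.linalg.lstsq(A,P[:,2],rcond=None)[0][:2]).round(2))
im=c["color"]
t=manip.camera("scene")["color"][200:320,180:360];t=cv2.resize(t,(560,373),interpolation=2)
cv2.imwrite("pics/v1.png",cv2.resize(np.vstack([im,t]),None,fx=.75,fy=.75))
E
```

```text
now [553.4  75.9  42.7] [179.94  -0.35 -12.67] F [ 0.2  0.9 -1. ] w 48.6 t 9.625
lin now-frame [-2.3 -0.4  9.6] turn [ 0.06 -0.35 -0.17] lin after turn [-2.2 -0.4  9.7]
(array([ 126,  116,  126,  134,  138,  146,  149,  181, 2122, 9255, 6298,
         91,    0,    0,    0,    0,    0,    0,    0]), array([30, 32, 34, 36, 38, 40, 42, 44, 46, 48, 50, 52, 54, 56, 58, 60, 62,
       64, 66, 68]))
held 17679 [551.7  74.9] [49.4 83.8] 78.2 z [47.5 49.5 51.3]
tilt [0.74 4.04]
```

View pics/v1.png

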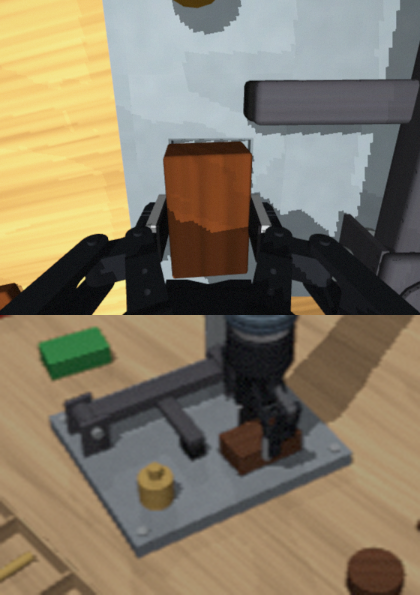

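The view shows the block hung up on the pocket rim and tilted about 4°, with its +y edge high. I'll raise it a little, remeasure in hand and correct.

Request:
step_arm(increments=[{"linear":[-0.002,0,-0.008],"turn":[0,0,0]},{"linear":[0,0,0],"turn":[0,0,0]},{"linear":[0,0,0],"turn":[0,0,0]}])

```text
clock: 10.1
tcp_pos: [551.5, 76.4, 49.1]
eef_rot: [179.9, -0.3, -12.7]
wrist_force: [-0.3, -0.3, -1.6]
width: 48.8
```

```bash
cat >> h.py <<'E'
def held(zmin=30):
    s=manip.get_state();c=manip.camera("wrist");X=cloud(c);k=X.reshape(-1,3);col=c["color"].reshape(-1,3).astype(int)
    m=(col[:,2]-col[:,0]>12)&(np.hypot(k[:,0]-550,k[:,1]-76)<60)&(k[:,2]>zmin)
    zt=np.median(k[m][:,2]);P=k[m&(np.abs(k[:,2]-zt)<4)]
    A=np.c_[P[:,:2]-P[:,:2].mean(0),np.ones(len(P))]
    for _ in range(3):
        q=np.linalg.lstsq(A,P[:,2],rcond=None)[0];ok=np.abs(A@q-P[:,2])<1.2;A,P=A[ok],P[ok]
    ce,sz,an=rect(P,"held");print("slope deg",np.degrees(q[:2]).round(2))
    a=np.radians(-12.2);f=np.array([[np.cos(a),np.sin(a)],[-np.sin(a),np.cos(a)]])
    print("top off pocket (board)",(f@(np.array(ce)-[549.9,75.8])).round(2),"bottom", (f@(np.array(ce)+30*q[:2]-[549.9,75.8])).round(2),"slope board",np.degrees(f@q[:2]).round(2))
    return c
E
python3 - <<'E'
from h import *
held();go(551.3,76.8,47,-12.5)
E
```

```text
held 16858 [549.8  75.3] [49.4 83.7] 78.3 z [54.1 56.  57.7]
slope deg [0.8  4.14]
top off pocket (board) [-0.03 -0.51] bottom [-0.08  1.7 ] slope board [-0.09  4.22]
now [551.5  76.4  49.1] [179.94  -0.33 -12.67] F [-0.7  0.1 -0.9] w 48.6 t 10.15
lin now-frame [-0.3 -0.4  2.1] turn [ 0.07 -0.33 -0.17] lin after turn [-0.3 -0.4  2.1]
```

The pocket floor's near wall was partly hidden. The board edges (-120.2/118) and the far wall both put the pocket about 1.3 mm further towards -y. I'll level the block by rolling the tool and shift it by that amount.

Request:
step_arm(increments=[{"linear":[0,0.0013,-0.003],"turn":[-4.2,0.3,0]},{"linear":[0,0,0],"turn":[0,0,0]},{"linear":[0,0,0],"turn":[0,0,0]}])

```text
clock: 10.52
tcp_pos: [550.6, 74.1, 51.2]
eef_rot: [175.7, -0.6, -12.7]
wrist_force: [0.1, -0.2, -0.9]
width: 48.9
```

```bash
python3 - <<'E'
from h import *
c=held();go(551.3,76.8,47,-12.5)
# rim / floor around block
X=cloud(c).reshape(-1,3);a=np.radians(-12.2);f=np.array([[np.cos(a),np.sin(a)],[-np.sin(a),np.cos(a)]])
Q=(X[:,:2]-[549.9,75.8])@f.T
m=(Q[:,0]>30)&(Q[:,0]<60)&(np.abs(Q[:,1])<40)&(X[:,2]<14);print("floor seen",m.sum(),np.percentile(Q[m],[1,99],axis=0).round(1) if m.sum()>5 else '')
E
```

```text
held 16851 [549.   73.4] [49.4 83.9] 78.2 z [57.1 58.  58.8]
slope deg [ 0.12 -0.06]
top off pocket (board) [-0.36 -2.57] bottom [-0.29 -2.59] slope board [ 0.13 -0.03]
now [550.7  74.4  51.2] [175.68  -0.56 -12.71] F [-0.5 -0.2 -1.6] w 49.1 t 10.575
lin now-frame [ 0.  -2.8  4. ] turn [ 4.32 -0.56 -0.23] lin after turn [ 0.1 -2.5  4.2]
floor seen 1116 [[ 35.6 -28.5]
 [ 42.2  24.6]]
```

Request:
step_arm(increments=[{"linear":[0.0002,-0.0013,0.007],"turn":[0,0,0]},{"linear":[0,0,0],"turn":[0,0,0]},{"linear":[0,0,0],"turn":[0,0,0]}])

```text
clock: 10.95
tcp_pos: [551.0, 73.9, 43.3]
eef_rot: [175.7, -0.5, -12.8]
wrist_force: [0.9, -0.0, -1.1]
width: 48.9
```

```bash
python3 - <<'E'
from h import *
c=held();go(551.3,76.8,47,-12.5)
X=cloud(c).reshape(-1,3);a=np.radians(-12.2);f=np.array([[np.cos(a),np.sin(a)],[-np.sin(a),np.cos(a)]])
Q=(X[:,:2]-[549.9,75.8])@f.T
m=(Q[:,0]>30)&(Q[:,0]<60)&(np.abs(Q[:,1])<40)&(X[:,2]<13)
for x in range(36,46,2):
    n=m&(np.abs(Q[:,0]-x)<1); print(x,n.sum(),np.percentile(Q[n,1],[1,99]).round(1) if n.sum()>5 else '')
E
```

```text
held 16838 [549.5  73.1] [49.5 83.8] 78.1 z [49.3 50.1 50.9]
slope deg [ 0.08 -0.  ]
top off pocket (board) [ 0.16 -2.75] bottom [ 0.2  -2.74] slope board [0.08 0.01]
now [551.   73.9  43.3] [175.72  -0.54 -12.83] F [-0.1 -0.1 -2.4] w 48.9 t 11.0
lin now-frame [-0.4 -2.6 -3.9] turn [ 4.28 -0.53 -0.35] lin after turn [-0.4 -2.9 -3.7]
36 7 [24.  24.6]
38 160 [-28.4  24.5]
40 372 [-28.4  24.4]
42 205 [-28.6  24.2]
44 0
```

Request:
step_arm(increments=[{"linear":[0,-0.0013,0.005],"turn":[0,0,0]},{"linear":[0,-0.0004,0.005],"turn":[0,0,0]},{"linear":[0,0,0],"turn":[0,0,0]}])

```text
clock: 11.38
tcp_pos: [551.3, 74.9, 32.4]
eef_rot: [175.7, -0.5, -12.8]
wrist_force: [0.6, 0.0, -1.3]
width: 48.9
```

```bash
python3 - <<'E'
from h import *
c=held();go(551.3,76.8,33,-12.5)
E
```

```text
held 16842 [549.6  74.1] [49.4 84. ] 78.1 z [38.4 39.3 40.1]
slope deg [ 0.08 -0.01]
top off pocket (board) [ 0.04 -1.71] bottom [ 0.09 -1.71] slope board [0.08 0.01]
now [551.3  74.9  32.6] [175.73  -0.54 -12.83] F [ 0.6  0.3 -0.4] w 49.1 t 11.425
lin now-frame [-0.4 -1.8 -0.5] turn [ 4.27 -0.52 -0.35] lin after turn [-0.4 -1.9 -0.4]
```

It is in the pocket with its top at 39.3 mm, level. Next: a small push down, release, then retreat.

Request:
step_arm(increments=[{"linear":[0,0,0.001],"turn":[0,0,0]},{"linear":[0,0,0],"turn":[0,0,0]}])

```text
clock: 11.68
tcp_pos: [551.5, 74.9, 32.1]
eef_rot: [175.7, -0.6, -12.8]
wrist_force: [-0.4, -0.3, -1.6]
width: 48.9
```

Request:
step_arm(increments=[{"linear":[0,0,0],"turn":[0,0,0]},{"linear":[0,0,0],"turn":[0,0,0]},{"linear":[0,0,0],"turn":[0,0,0]},{"linear":[0,0,0],"turn":[0,0,0]},{"linear":[0,0,-0.03],"turn":[0,0,0]},{"linear":[0,0,-0.05],"turn":[0,0,0]},{"linear":[0,0,-0.05],"turn":[4.2,0,0]},{"linear":[0,0,-0.05],"turn":[0,0,0]},{"linear":[0,0,0],"turn":[0,0,0]},{"linear":[0,0,0],"turn":[0,0,0]}], grip=0)

```text
clock: 12.92
tcp_pos: [551.7, 84.9, 216.7]
eef_rot: [-180.0, -0.5, -12.8]
wrist_force: [-0.5, 0.0, -1.0]
width: 85.0
```

```bash
python3 - <<'E'
from h import *
c=held();go(551.3,76.8,33,-12.5)
cv2.imwrite("pics/w3.png",c["color"]);np.savez("w3.npz",**c)
E
```

```text
held 3602 [549.9  74.2] [49.6 83.1] 78.0 z [38.  38.9 39.9]
slope deg [-0.05  0.1 ]
top off pocket (board) [ 0.3  -1.56] bottom [ 0.27 -1.51] slope board [-0.07  0.09]
now [552.   85.2 216.8] [-179.95   -0.56  -12.78] F [-0.2  1.5  0.4] w 85.5 t 12.975
lin now-frame [ -0.7   8.5 183.8] turn [-0.04 -0.56 -0.28] lin after turn [  1.1   8.3 183.8]
```

View pics/w3.png

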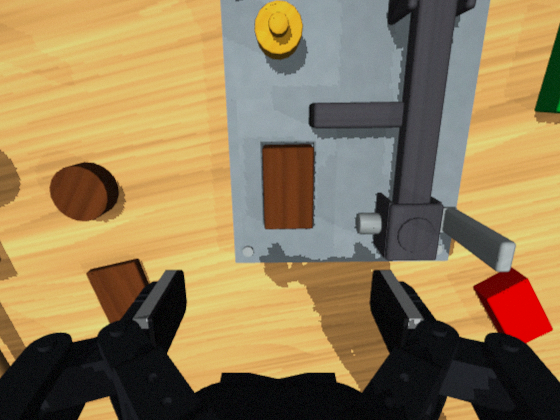

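The block lies flat: slope ≤0.1°, top 38.9 mm with the same +0.9 mm bias as on the bench. It is at (288,187) in the pocket, the coupler at (412,228), and the latch tab at about (505,250). Next I measure the tab.

```bash
python3 - <<'E'
from h import *
c=dict(np.load("w3.npz"));X=cloud(c).reshape(-1,3)
m=(X[:,2]>95)&(X[:,2]<140)&(np.hypot(X[:,0]-480,X[:,1]+80)<50);print(np.histogram(X[m][:,2],bins=10))
rect(X[m],"all");P=X[m&(X[:,2]>np.percentile(X[m][:,2],97)-4)];rect(P,"top w3")
for n in("top","scene"):
    Y=cloud(dict(np.load(n+"0.npz"))).reshape(-1,3);m=(Y[:,2]>112)&(Y[:,2]<140)&(np.hypot(Y[:,0]-480,Y[:,1]+80)<50);rect(Y[m],n)
go(480.1,-80.2,216,-12.2)
E
```

```text
(array([ 78,  91,  93,  88, 101, 102, 102, 113, 175, 356]), array([ 95.04112695,  98.33777101, 101.63441507, 104.93105914,
       108.2277032 , 111.52434726, 114.82099132, 118.11763538,
       121.41427944, 124.71092351, 128.00756757]))
all 1299 [482.4 -79.7] [13.2 26.2] 79.7 z [ 97.8 118.  126.2]
top w3 500 [482.3 -79.8] [13.  25.9] 79.4 z [123.1 125.4 126.6]
top 51 [481.3 -78.9] [11.3 26.3] 78.3 z [117.3 123.9 127.8]
scene 51 [481.1 -78.4] [15.1 26.4] 75.2 z [113.  122.2 127.2]
now [552.   85.2 216.8] [-179.95   -0.56  -12.78] F [-0.2  1.5  0.4] w 85.5 t 12.975
lin now-frame [-33.6 177.2   0.3] turn [-0.04 -0.56 -0.58] lin after turn [-35.4 176.8   0.8]
```

Request:
step_arm(increments=[{"linear":[-0.008,0.04,0],"turn":[0,-0.5,-0.6]},{"linear":[-0.008,0.04,0],"turn":[0,0,0]},{"linear":[-0.008,0.04,0],"turn":[0,0,0]},{"linear":[-0.006,0.04,0],"turn":[0,0,0]},{"linear":[0,0,0],"turn":[0,0,0]},{"linear":[0,0,0],"turn":[0,0,0]}])

```text
clock: 13.72
tcp_pos: [482.9, -67.2, 208.8]
eef_rot: [179.9, 0.7, -12.0]
wrist_force: [-0.5, 0.8, -0.3]
width: 85.6
```

```bash
python3 - <<'E'
from h import *
c=manip.camera("wrist");X=cloud(c).reshape(-1,3)
m=(X[:,2]>119)&(X[:,2]<132)&(np.hypot(X[:,0]-482,X[:,1]+79)<40);rect(X[m],"tab")
go(482.2,-79.6,150,-12.2)
E
```

```text
tab 574 [482.6 -80.3] [11.7 25.2] 78.8 z [122.3 125.4 126.6]
now [482.8 -67.4 208.7] [179.89   0.74 -11.95] F [-0.3 -0.5 -0.1] w 85.5 t 13.775
lin now-frame [ 2.7 12.  58.7] turn [0.12 0.74 0.25] lin after turn [ 2.  12.1 58.7]
```

Request:
step_arm(increments=[{"linear":[0.0025,0.0125,0.02],"turn":[0.1,0.7,0.2]},{"linear":[0,0,0.03],"turn":[0,0,0]},{"linear":[0,0,0.02],"turn":[0,0,0]},{"linear":[0,0,0],"turn":[0,0,0]},{"linear":[0,0,0],"turn":[0,0,0]}])

```text
clock: 14.4
tcp_pos: [485.0, -74.4, 136.5]
eef_rot: [-179.9, -0.0, -11.6]
wrist_force: [0.6, 0.2, -0.1]
width: 85.3
```

```bash
python3 - <<'E'
from h import *
go(482.5,-80.1,100,-12.2)
E
```

```text
now [485.  -74.4 136.5] [-1.7988e+02 -1.0000e-02 -1.1600e+01] F [ 0.6  0.2 -0.1] w 85.3 t 14.4
lin now-frame [-1.3  6.2 36.4] turn [-0.12 -0.01  0.6 ] lin after turn [-1.3  6.1 36.5]
```

Request:
step_arm(increments=[{"linear":[-0.001,0.0062,0.014],"turn":[-0.1,0,0.5]},{"linear":[0,0,0.013],"turn":[0,0,0]},{"linear":[0,0,0],"turn":[0,0,0]},{"linear":[0,0,0],"turn":[0,0,0]}])

```text
clock: 14.9
tcp_pos: [483.8, -80.4, 108.8]
eef_rot: [-180.0, -0.1, -12.1]
wrist_force: [0.1, -0.8, -0.1]
width: 85.1
```

```bash
python3 - <<'E'
from h import *
go(482.5,-80.1,100,-12.2)
E
```

```text
now [483.8 -80.4 108.8] [-1.7997e+02 -1.4000e-01 -1.2110e+01] F [ 0.1 -0.8 -0.1] w 85.1 t 14.9
lin now-frame [-1.3 -0.   8.8] turn [-0.03 -0.14  0.09] lin after turn [-1.3 -0.1  8.8]
```

Request:
step_arm(increments=[{"linear":[-0.001,0,0.008],"turn":[0,0,0]},{"linear":[0,0,0],"turn":[0,0,0]},{"linear":[0,0,0],"turn":[0,0,0]}])

```text
clock: 15.28
tcp_pos: [483.0, -80.2, 100.6]
eef_rot: [-180.0, -0.2, -12.1]
wrist_force: [0.6, -0.7, 0.2]
width: 85.0
```

Request:
step_arm(increments=[{"linear":[0,0,0],"turn":[0,0,0]},{"linear":[0,0,0],"turn":[0,0,0]},{"linear":[0,0,0],"turn":[0,0,0]},{"linear":[0,0,0],"turn":[0,0,0]},{"linear":[0,0,0],"turn":[0,0,0]},{"linear":[0,0,0],"turn":[0,0,0]},{"linear":[0,0,0],"turn":[0,0,0]},{"linear":[0,0,0],"turn":[0,0,0]}], grip=255, grip_force=70)

```text
clock: 16.27
tcp_pos: [483.5, -79.8, 101.1]
eef_rot: [-179.9, -0.2, -12.1]
wrist_force: [-0.5, 0.1, 0.2]
width: 10.9
```

Gripped on the tab. Now I pull along tool +y (board -y).

Request:
step_arm(increments=[{"linear":[0,0.004,0],"turn":[0,0,0]},{"linear":[0,0.005,0],"turn":[0,0,0]},{"linear":[0,0.005,0],"turn":[0,0,0]},{"linear":[0,0.004,0],"turn":[0,0,0]}])

```text
clock: 16.77
tcp_pos: [481.2, -90.3, 101.0]
eef_rot: [-179.4, -0.2, -11.8]
wrist_force: [1.5, 9.4, -1.0]
width: 10.8
```

```bash
python3 - <<'E'
from h import *
s=manip.get_state();a=np.radians(-12.2)
print(s["tcp_pos"],s["wrist_force"],"pull",-(s["tcp_pos"][:2]-[483.5,-79.8])@[-np.sin(a),np.cos(a)],s["eef_rot"])
E
```

```text
[481.23947307 -90.2880899  100.96107719] [ 1.50513167  9.38123859 -0.9769711 ] pull 10.728931162333707 [-179.44666349   -0.2497569   -11.78681152]
```

Request:
step_arm(increments=[{"linear":[0,0.006,0],"turn":[0,0,0]},{"linear":[0,0.005,0],"turn":[0,0,0]},{"linear":[0,0.003,0],"turn":[0,0,0]},{"linear":[0,0.002,0],"turn":[0,0,0]}])

```text
clock: 17.27
tcp_pos: [480.3, -94.9, 100.9]
eef_rot: [-178.7, -0.3, -11.4]
wrist_force: [2.9, 10.5, 0.6]
width: 11.2
```

Request:
step_arm(increments=[{"linear":[0.0012,0.0025,-0.006],"turn":[-0.2,-1.5,0.1]},{"linear":[0.0024,0.0022,-0.0105],"turn":[-0.2,-3,0.1]},{"linear":[0.0024,0.0022,-0.0105],"turn":[-0.2,-3,0.1]}])

```text
clock: 17.65
tcp_pos: [488.2, -95.5, 127.2]
eef_rot: [-178.8, 7.3, -11.3]
wrist_force: [6.6, 9.3, -6.9]
width: 11.2
```

Rising with the tongue. Continue.

Request:
step_arm(increments=[{"linear":[0.0022,0.0022,-0.0105],"turn":[-0.2,-2.7,0.1]},{"linear":[0.0022,0.0022,-0.0105],"turn":[-0.2,-2.7,0.1]},{"linear":[0.0022,0.0022,-0.0105],"turn":[-0.2,-2.7,0.1]},{"linear":[0.002,0.0022,-0.009],"turn":[-0.2,-2.5,0.1]}])

```text
clock: 18.15
tcp_pos: [505.7, -97.2, 162.6]
eef_rot: [-178.8, 18.2, -11.2]
wrist_force: [4.4, 8.4, -9.6]
width: 11.2
```

```bash
python3 - <<'E'
from h import *
go(0,0,0,0)
E
```

```text
now [505.7 -97.2 162.6] [-178.82   18.16  -11.24] F [ 4.4  8.4 -9.6] w 11.2 t 18.15
lin now-frame [-438.6    9.7  314.9] turn [ -2.95  17.99 -11.33] lin after turn [-505.7  -97.2  162.6]
```

Request:
step_arm(increments=[{"linear":[0.002,0.002,-0.0095],"turn":[-0.2,-2.5,0.1]},{"linear":[0.002,0.002,-0.0095],"turn":[-0.2,-2.5,0.1]},{"linear":[0.0005,0.002,-0.003],"turn":[-0.2,-0.6,0.1]},{"linear":[0,0.002,-0.0015],"turn":[-0.2,0,0.1]},{"linear":[0,0.002,-0.0015],"turn":[-0.2,0,0.1]}])

```text
clock: 18.77
tcp_pos: [517.9, -96.7, 179.5]
eef_rot: [-179.0, 24.3, -11.2]
wrist_force: [2.1, 7.8, -4.9]
width: 11.7
```

Request:
step_arm(increments=[{"linear":[0,0.002,-0.001],"turn":[-0.2,0,0.1]},{"linear":[0,0.002,-0.001],"turn":[-0.2,0,0.1]},{"linear":[0,0.002,-0.001],"turn":[-0.2,0,0.1]},{"linear":[0,0.002,-0.001],"turn":[-0.2,0,0.1]}])

```text
clock: 19.27
tcp_pos: [518.2, -95.4, 179.6]
eef_rot: [-179.2, 24.5, -11.3]
wrist_force: [1.4, 6.7, -4.3]
width: 11.2
```

```bash
python3 - <<'E'
from h import *
for i in range(3):
    c=manip.camera("scene");go(0,0,0,0)
w=manip.camera("wrist");t=manip.camera("top")
np.savez("f.npz",**c);np.savez("ft.npz",**t)
cv2.imwrite("pics/f.png",np.vstack([cv2.resize(c["color"][150:330,150:380],(560,438),interpolation=2)[:300],w["color"][::1][:300]]))
# tongue slope from clouds in board frame
a=np.radians(-12.2);f=np.array([[np.cos(a),np.sin(a)],[-np.sin(a),np.cos(a)]])
for n,k in(("scene",c),("top",t)):
    X=cloud(k).reshape(-1,3);Q=np.c_[(X[:,:2]-[585.4,4.5])@f.T,X[:,2]]
    P=Q[(np.abs(Q[:,1]+55)<9)&(Q[:,0]>-20)&(Q[:,0]<100)&(Q[:,2]>60)]
    if len(P)>20:
        g=np.polyfit(P[:,0],P[:,2],1);print(n,len(P),"tongue angle",np.degrees(np.arctan(-g[0])).round(1),"nose rise",200*np.sin(np.arctan(-g[0])))
    B=Q[(np.abs(Q[:,0]+50)<35)&(np.abs(Q[:,1]-60)<18)]
    print("block area z",np.percentile(B[:,2],[5,50,95]).round(1))
E
```

```text
now [518.3 -95.3 179.6] [-179.17   24.48  -11.31] F [ 0.8  8.  -3.6] w 11.2 t 19.325
lin now-frame [-405.1   13.8  381.7] turn [ -3.24  24.32 -11.32] lin after turn [-518.3  -95.3  179.6]
now [518.3 -95.2 179.6] [-179.16   24.48  -11.31] F [ 1.1  8.1 -4. ] w 10.9 t 19.375
lin now-frame [-405.1   13.9  381.7] turn [ -3.24  24.32 -11.32] lin after turn [-518.3  -95.2  179.6]
now [518.3 -95.3 179.6] [-179.16   24.48  -11.32] F [ 1.   7.4 -4. ] w 10.8 t 19.425
lin now-frame [-405.1   13.9  381.7] turn [ -3.24  24.32 -11.32] lin after turn [-518.3  -95.3  179.6]
scene 311 tongue angle 33.4 nose rise 110.20458094674177
block area z [36.3 38.8 41.6]
top 262 tongue angle 51.9 nose rise 157.4770979083434
block area z [33.6 37.7 41.4]
```

View pics/f.png

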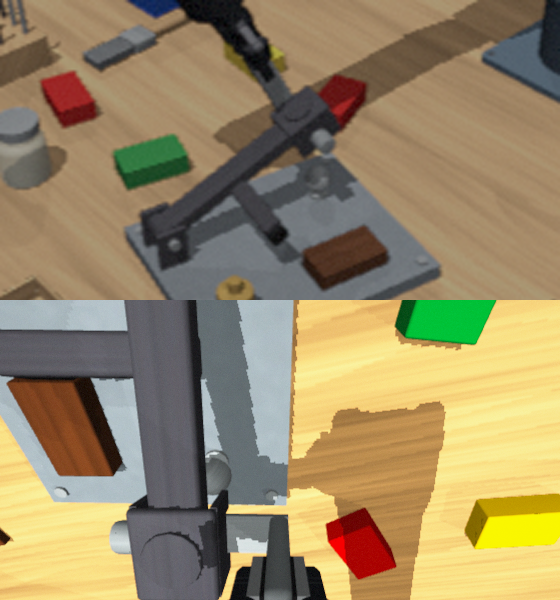

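The tongue is clear of the stud, held by the tab, with the block in its pocket. My first slope fit caught gripper points, so I redo it robustly, then hand in if it holds.

```bash
python3 - <<'E'
from h import *
a=np.radians(-12.2);f=np.array([[np.cos(a),np.sin(a)],[-np.sin(a),np.cos(a)]])
c=manip.camera("wrist");X=cloud(c).reshape(-1,3);Q=np.c_[(X[:,:2]-[585.4,4.5])@f.T,X[:,2]]
P=Q[(np.abs(Q[:,1]+55)<9)&(Q[:,0]>-30)&(Q[:,0]<80)&(Q[:,2]>50)&(Q[:,2]<170)]
for _ in range(6):
    g=np.polyfit(P[:,0],P[:,2],1);r=np.abs(np.polyval(g,P[:,0])-P[:,2]);P=P[r<max(2,2*np.median(r))]
n=200*np.sin(np.arctan(-g[0]));print(len(P),np.degrees(np.arctan(-g[0])),"nose rise",n)
s=manip.get_state();print(s["tcp_pos"],s["dq"].round(2),s["width"],s["clock"])
if 70<n<95: print("hand in",manip.finish_job())
E
```

```text
7109 24.667865566211127 nose rise 83.4714939551191
[518.28136141 -95.26854704 179.63346888] [ 0.04  0.16 -0.02 -0.13 -0.    0.02  0.02] 11.064731515014032 19.575
the job is handed in; nothing more can be done
hand in None
```

The backing block is seated in the pocket, and the arm is holding the clamp tongue up by its tab. The job is handed in at about 19.6 s of the 59 s allowed.

- **Block:** I let go of it while the tongue was still latched. It lay flat to within 0.1° and square to the pocket. Its top measured 38.9 mm, which matches the expected 38 mm because the camera read about 0.9 mm high on the bench too. In the last pictures it was still there, with the area's median height 37.7–38.8 mm.
- **Tongue:** I pinched the tab, pulled the latch about 15 mm and lifted in the same grip. The last fit from the wrist camera gave 24.7°, a nose rise of about 83 mm. The arm's own position gives about 82 mm, and the arm was steady.

**What went wrong or disagreed:**
- **First insertion:** the block caught on the pocket's rim and tilted about 4° in the jaws. My first pocket measurement was roughly 2 mm off, because one wall was partly hidden. I raised the block, levelled it, remeasured and inserted it again.
- **Nose height:** two earlier fits from the scene and top cameras gave 110 mm and 157 mm. I put that down to gripper points in the data and replaced them with the outlier-rejecting wrist-camera fit.
- **Other things:** I checked these only by eye in the pictures, and nothing looked disturbed.

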